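# Find the vent key of the drying box by touch

### The arm

A 6-joint arm with a two-finger parallel gripper is mounted at the origin on the work surface. World frame = base frame: x ahead of the robot, y to its left, z up, the work surface at z = 0. Lengths are in m, angles in rad, forces in N, time in s.
With the tool pointing down it reaches from about 0.35 to 0.975 m from the base axis. Payload 4.9 kg.
Tool frame: the origin (TCP) lies midway between the tips of the shut fingers; the grasp point (between the pads) lies 19 mm behind it; z points along the fingers, y is the line along which they close (so a half turn about z gives the same grasp; the last joint's range is limited). The gripper opens to 85 mm and grips with 20 to 120 N. Pads are 22 mm wide; open, the fingers measure 114 mm over their backs; the gripper's body (76 mm by 85 mm) begins 54 mm behind the grasp point. The pads swing forward as they close: fully open they stand 13 mm farther back than shut.
Start: joints at [1.145, 0.053, 1.613, -0, 1.476, -0.119], TCP at [0.189, 0.596, 0.231] pointing down, gripper open.
Joint ranges: [-3.01, 3.01], [-1.01, 2.22], [0.06, 2.58], [-1.02, 4.17], [0.09, 2.62], [-3.14, 3.14]. Speed limits (rad/s): [2.57, 2.57, 3.14, 3.14, 3.14, 3.14].

### API

Orientations are given as a rotation vector (axis times angle).
In Python, from station import ctrl gives the robot as it stands.
- The arm moves only by the shell command python3 -m handwheel 'ROWS' [FORCE]. ROWS is JSON, a list of rows, each an object with "gripper": the gripper command: -1 is fully open, 1 is shut, values between are in proportion; "offset": the shift along the tool's x, y, z in mm, a list of three; "rotation": the turn, a rotation vector about the tool's x, y, z in rad, a list of three. A call has exactly 8 rows; each row is the pose to reach, as a shift and turn from the pose commanded when the call began, along the tool's axes at that moment; what a row does not reach only later rows make up. A row lasts 1/8 s, in which the tool goes at most 62.5 mm and 10.7 degrees, less where a joint would pass 70% of its speed; a pose out of reach is approached as far as the arm can. A call with a gripper value outside its range is refused whole. The fingers move at their own pace and stop on an object; FORCE is the grip in N (left out, the last holds). Time passes only in rows, so rows that repeat a pose let the fingers close, or fill a call up. It gives the time, the measured TCP pose, the force, the opening and the grip force at its end, in the units of the state.
- ctrl.get_obs(): the state, without advancing time (a new reading comes with each control period).
- ctrl.get_image(name): name is "scene" or "side" or "wrist"; returns a dict with "image" (420x560x3 uint8, red, green, blue), "fovy" (degrees; the focal length in pixels is half the picture's height over the tangent of half this angle, whatever the lens; pixels are square), "cx", "cy" (the principal point, pixels), "xyz" and "attitude" of the camera in the world. Camera axes: x right, y up, looking along -z (the intrinsics and any distortion apply to the point x, -y, -z); pixel columns grow to the right and rows downward; lengths in m; the calibration is good to about 2 mm. A picture is of the moment at which its call begins. There is no depth.
- ctrl.finish_job(): hands the job in; it is judged then, once.
The state is a dict: "t": time; "q": joint angles; "dq": joint speeds; "effort": joint torques, N m; "tool_pos": TCP position; "tool_rot": TCP orientation; "contact_force": force on the tool from outside, world axes, zero at the start; "wrist_torque": the same for the moment, N m; "opening": finger opening in m; "grip_force": force on a finger pad.
Only numpy, scipy, OpenCV 4.12 (cv2) and the standard library are available. Lean on these libraries where they do the work, as an engineer would, in place of code of your own. Each camera call takes 0.05 s, during which the arm holds its last target. There are 200 camera calls.

### The job

Starting next to the red end cap, run a shut fingertip along the top of the raised front edge of the beige drying box until you feel it drop into the hidden notch, then press the key inside the notch fully down so that the lid cracks open, and finish while still holding it down. Do not touch the lid, do not force anything, and leave the jars and other loose things where they stand.

Things in the scene. Friction and masses are not known exactly. Their poses are not given: they have to be found in the camera images.
- box: beige drying box, fixed and rigid, shell 240 (x) x 380 (y) x 78 mm high; origin: centre of its underside; x to the back (hinge), y along the front edge to the red cap. A ledge 70 mm high runs along the front to x = -170; on it a raised strip 16 mm thick, centred at x = -152, y = -190 to 190, flat top 105 mm above the bench. One 44 mm notch, centre anywhere in y = -55 to 55, different every time
- edge_start (a point): point on the centre line of the strip's top, 105 mm above the bench, at the inner face of the red end cap (cap: last 25 mm of the strip, 2 mm proud); axes as the box. The strip to be felt runs from here towards -y; the notch's centre is 110 to 220 mm from here
- edge_end (a point): point on the centre line of the strip's top, at its other, unmarked end, 355 mm from edge_start towards -y
- key (a joint): travel of the key in m: 0 up, 0.008 fully down; a spring pushes it up with 1 to 6 N, it rises when let go. The darker beige key lies across the notch's whole length, 12 mm below the strip's top, 14 mm thick. The notch is cut through the strip's thickness, open above, before and behind, with square ends. No reading gives its place: feel for it, or see it with a camera
- lid: the lid with its round window, 232 x 376 x 10 mm, shut top face 89 mm above the bench (16 mm below the strip's top); origin on the hinge line at the back, 80 mm above the bench, x to the back. Its front rim is 30 mm behind the strip's rear face and rises about 23 mm as it cracks open. The lid follows the key: level when shut, tilted 0.10 rad when the key is fully down. Not to be touched
- lid_front (a point): middle of the front rim of the lid, top face
- jar_red: white sample jar with a red cap, 68 mm wide, 115 mm high, loose; origin at the centre of its underside. Leave alone
- jar_white: amber sample jar with a white cap, 68 mm wide, 115 mm high, loose; origin under its centre. Leave alone
- beaker: glass beaker, 64 mm wide, 85 mm high, loose; origin under its centre. Leave alone
- tin: aluminium sample tin, 66 mm wide, 45 mm high, loose, in front of the box; origin under its centre. Leave alone
- dish: white weighing dish, 70 mm wide, 18 mm high, loose, in front of the box; origin under its centre. Leave alone
- core: grey concrete test cube, 40 mm, loose; origin under its centre. Leave alone

How it is judged:
By the outcome, as a careful person would: the job done as asked, in the order asked, and still so for the second after the job is handed in, while the arm keeps its last pose, push and grip.
It also fails if it takes over 64 s, if anything falls off the work surface, if the arm or the gripper's body presses on something with over 40 N, if the wrist force passes 120 N, or if a joint passes its speed limit or range.

## Working session

There is one attempt and no reset: what is moved stays moved. The work goes in short steps, Python scripts to look and compute and a shell command to move; the robot and the scene stay as the last step left them, time stands still between calls to the robot, and variables do not carry over. Pictures are saved under pics/ and viewed, at most 10 in all, crops included, and the job is handed in when it is done.

```bash
ls; mkdir -p pics
python3 - <<'E'
from station import ctrl
import cv2,json
o=ctrl.get_obs();print(o)
for n in("scene","side","wrist"):
    d=ctrl.get_image(n);cv2.imwrite(f"pics/{n}0.png",d["image"][:,:,::-1])
    print(n,{k:v for k,v in d.items() if k!="image"})
E
```

```text
pics
{'t': 0.0, 'q': array([ 1.14497703e+00,  5.33760682e-02,  1.61429151e+00,  1.67213043e-05,
        1.47598599e+00, -1.18973428e-01]), 'dq': array([ 0.00152804, -0.00044607,  0.00010983,  0.00078929,  0.00084311,
        0.00071672]), 'effort': array([ 1.69310515e-03, -3.93677080e+01, -3.70182288e+01,  2.84431763e-05,
        7.04649225e-03, -4.49773125e-06]), 'tool_pos': array([0.18850568, 0.59524691, 0.23005259]), 'tool_rot': array([-0.48001875, -3.10412508,  0.00311031]), 'contact_force': array([-0.60024412,  0.24809488,  0.42443868]), 'wrist_torque': array([ 0.00228639,  0.0154063 , -0.00497113]), 'grip_force': 0.0, 'opening': 0.08553570603070973}
scene {'fovy': 49.95561380723972, 'cx': 278.32898118612206, 'cy': 204.3703461396093, 'xyz': array([1.16779719, 0.36553505, 0.91715985]), 'attitude': array([0.41997236, 0.72732246, 2.00928011])}
side {'fovy': 43.69848427734847, 'cx': 280.82060020857574, 'cy': 212.78229562658763, 'xyz': array([0.30672868, 0.7420003 , 0.91407678]), 'attitude': array([ 0.19742791, -1.01491574, -2.57874307])}
wrist {'fovy': 62.97255170144749, 'cx': 280.31723696474126, 'cy': 210.81856600315567, 'xyz': array([0.11501792, 0.61816446, 0.37276343]), 'attitude': array([-0.26405991, -0.19134275,  1.25350175])}
```

View pics/scene0.png

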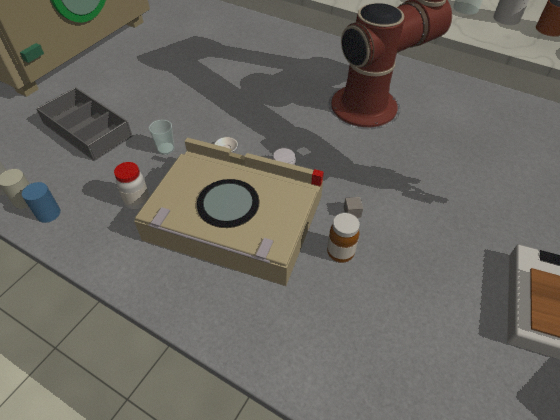

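View pics/side0.png

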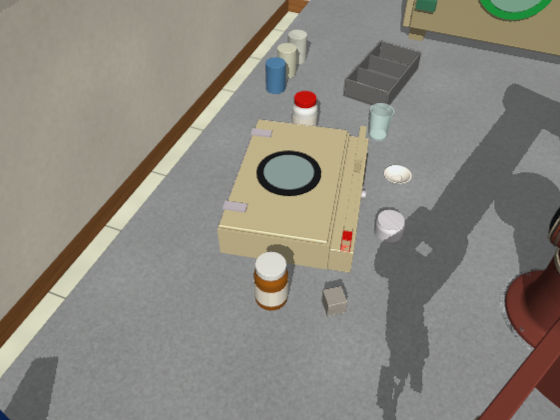

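View pics/wrist0.png

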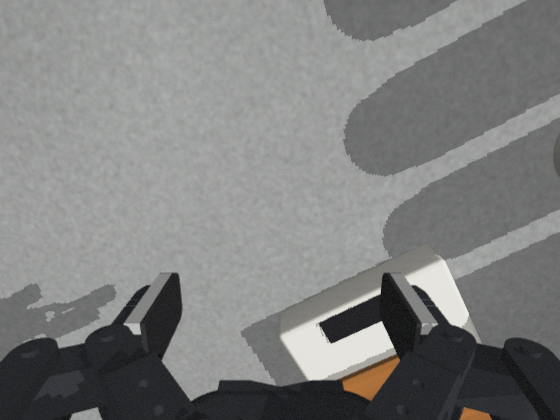

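The scene picture shows the box with its strip from about (187,148) to the red cap at (317,177), and a notch near (235,156). The side picture shows the red cap at (347,240), and the tin and dish in front of the box. I'll zoom in for exact pixels.

Run:
```python
import cv2,numpy as np
a=cv2.imread("pics/scene0.png")[130:280,130:330];b=cv2.imread("pics/side0.png")[115:275,210:410]
a=cv2.resize(a,None,fx=4,fy=4,interpolation=cv2.INTER_CUBIC);b=cv2.resize(b,None,fx=3.75,fy=3.75,interpolation=cv2.INTER_CUBIC)
cv2.imwrite("pics/a.png",a);cv2.imwrite("pics/b.png",b)
```

```text
(no output)
```

View pics/a.png

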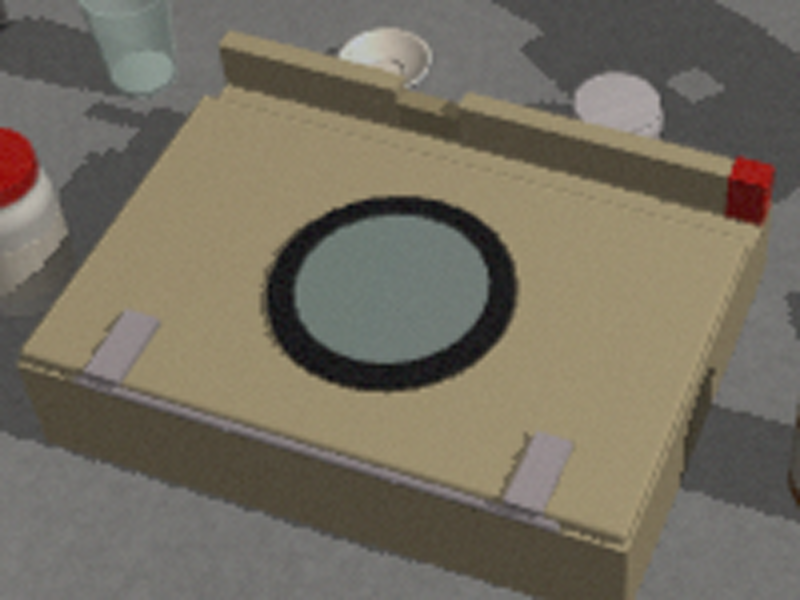

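View pics/b.png

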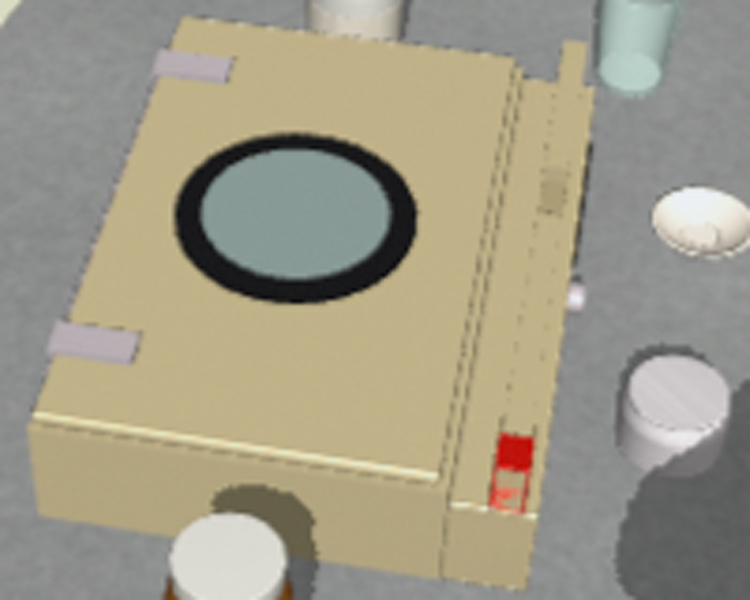

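The crops show the notch: scene crop (398–460, 92–105), and key at side crop (553,190). Cap top corners and box edges are clear, so I'll fit the box pose from them.

```bash
cat > h.py <<'E'
import numpy as np
from scipy.spatial.transform import Rotation as R
from scipy.optimize import least_squares
C={"scene":(49.95561380723972,278.329,204.370,[1.16779719,0.36553505,0.91715985],[0.41997236,0.72732246,2.00928011]),
"side":(43.69848427734847,280.8206,212.7823,[0.30672868,0.7420003,0.91407678],[0.19742791,-1.01491574,-2.57874307])}
def proj(n,P,c=None):
    f,cx,cy,x,a=c or C[n]; f=210/np.tan(np.radians(f)/2)
    p=R.from_rotvec(a).inv().apply(np.atleast_2d(P)-x)
    return np.c_[cx-f*p[:,0]/p[:,2],cy+f*p[:,1]/p[:,2]]
def ray(n,u,v,z,c=None):
    f,cx,cy,x,a=c or C[n]; f=210/np.tan(np.radians(f)/2)
    d=R.from_rotvec(a).apply([(u-cx)/f,-(v-cy)/f,-1]);return np.array(x)+d*(z-x[2])/d[2]
E
python3 - <<'E'
from h import *
sc=[((222,47),(-144,-190,105)),((229,33),(-160,-190,105)),((729,182),(-144,165,107)),((766,191),(-144,190,107)),((737,158),(-160,165,107)),((774,165),(-160,190,107))]
si=[((499,434),(-144,165,107)),((533,437),(-160,165,107)),((496,469),(-144,190,107)),((530,472),(-160,190,107)),((563,40),(-144,-190,105)),((587,42),(-160,-190,105)),((537,514),(-170,190,70)),((527,587),(-170,190,0)),((594,88),(-170,-190,70)),((442,578),(-120,190,0))]
def W(p,B): return R.from_euler('z',p[2]).apply(np.array(B)/1000.)+[p[0],p[1],0]
def res(p,which="ab"):
    r=[]
    if 'a' in which: r.append(proj("scene",W(p,[b for _,b in sc]))-(np.array([a for a,_ in sc])/4+130))
    if 'b' in which: r.append(proj("side",W(p,[b for _,b in si]))-(np.array([a for a,_ in si])/3.75+[210,115]))
    return np.vstack(r).ravel()
p0=[.75,.3,0]
for w in("a","b","ab"):
    best=min((least_squares(res,[.7,.35,y],args=(w,)) for y in(0,1.5,-1.5,.7,-.7,3)),key=lambda s:s.cost)
    print(w,best.x,np.round(best.fun.reshape(-1,2),1).tolist())
p=best.x
for n,pts in(("edge_start",(-152,165,105)),("edge_end",(-152,-190,105))):print(n,W(p,[pts]))
inv=lambda P:R.from_euler('z',-p[2]).apply(P-[p[0],p[1],0])*1000
# notch ends rear top edge z=105 scene; key in side z=93
for u in((400,85),(461,97)):print("notch end",inv(ray("scene",u[0]/4+130,u[1]/4+130,.105)))
for u in((553,168),(553,215)):print("key",inv(ray("side",u[0]/3.75+210,u[1]/3.75+115,.093)))
for n,u,z in(("tin",(675,398),.045),("dish",(701,220),.018)):print(n,inv(ray("side",u[0]/3.75+210,u[1]/3.75+115,z)))
print("amberjar",inv(ray("side",228/3.75+210,558/3.75+115,.115)),"core",inv(ray("side",335,297,.04)))
E
```

```text
a [ 0.62824097 -0.09065233  0.189481  ] [[-1.0, -0.2], [0.1, -0.5], [0.1, -1.0], [0.5, -0.7], [-0.0, 0.7], [0.3, 1.4]]
b [ 0.62605429 -0.09197254  0.19527359] [[1.0, -0.6], [-0.3, -0.3], [0.4, -0.8], [-0.7, -0.4], [-0.2, -0.2], [-0.1, 0.1], [0.5, 0.7], [-0.3, 1.6], [0.3, -0.7], [-0.6, 0.3]]
ab [ 0.62634536 -0.09141552  0.19441936] [[-1.2, -0.5], [-0.2, -0.8], [-0.0, -1.9], [0.4, -1.6], [-0.2, -0.2], [0.2, 0.5], [0.7, -0.5], [-0.5, -0.1], [0.1, -0.6], [-1.0, -0.2], [-0.3, -0.0], [-0.2, 0.2], [0.2, 0.9], [-0.5, 1.8], [0.2, -0.5], [-0.9, 0.5]]
edge_start [[0.44533156 0.04110996 0.105     ]]
edge_end [[ 0.51391644 -0.30720185  0.105     ]]
notch end [-150.04931671  -60.50374595  105.        ]
notch end [-153.19727948  -18.8854271   105.        ]
key [-150.49714194  -73.93868791   93.        ]
key [-154.70295042  -30.28222423   93.        ]
tin [-241.62920118   62.85527948   45.        ]
dish [-252.68650558 -127.95267659   18.        ]
amberjar [-16.98649034 284.04639053 115.        ] core [-146.20663962  283.92476247   40.        ]
```

```bash
cat >> h.py <<'E'
PB=np.array([0.62634536,-0.09141552,0.19441936])
def to(tgt,yaw_y=np.pi/2+PB[2]):
    "offset (mm, tool axes) and rotation to reach world tgt, tool down, tool y along the strip"
    from station import ctrl
    o=ctrl.get_obs();r=R.from_rotvec(o["tool_rot"]);c,s=np.cos(yaw_y),np.sin(yaw_y)
    T=R.from_matrix(np.c_[[ -s*-1*-1,c,0],[c,s,0],[0,0,-1]]) if 0 else R.from_matrix(np.c_[np.cross([c,s,0],[0,0,-1]),[c,s,0],[0,0,-1]])
    print("off",r.inv().apply(np.array(tgt)-o["tool_pos"])*1000,"rot",(r.inv()*T).as_rotvec(),"q",o["q"].round(3))
def strip(y,z=.105,x=-152): # y in mm box frame
    return np.r_[(R.from_euler('z',PB[2]).apply([x/1000,y/1000,0])+[PB[0],PB[1],0])[:2],z]
def inbox():
    from station import ctrl
    o=ctrl.get_obs();p=R.from_euler('z',-PB[2]).apply(o["tool_pos"]-[PB[0],PB[1],0])*1000
    print("t",round(o["t"],2),"box",p.round(1),"F",R.from_euler('z',-PB[2]).apply(o["contact_force"]).round(1))
E
python3 -c "
from h import *
to(strip(147,.17));inbox()"
```

```text
off [-420.83839003 -466.49392645   61.00003435] rot [-0.00152789 -0.0005816  -0.50124606] q [ 1.145  0.053  1.614 -0.     1.476 -0.119]
t 0.15 box [-296.9  758.4  230.3] F [-0.3  0.6 -0.3]
```

```bash
python3 -m handwheel '[{"gripper":1,"offset":[-35,-39,0],"rotation":[0,0,-0.06]},{"gripper":1,"offset":[-73,-81,0],"rotation":[0,0,-0.12]},{"gripper":1,"offset":[-111,-123,0],"rotation":[0,0,-0.19]},{"gripper":1,"offset":[-149,-165,0],"rotation":[0,0,-0.25]},{"gripper":1,"offset":[-187,-207,0],"rotation":[0,0,-0.31]},{"gripper":1,"offset":[-225,-249,0],"rotation":[0,0,-0.37]},{"gripper":1,"offset":[-263,-291,0],"rotation":[0,0,-0.44]},{"gripper":1,"offset":[-301,-333,0],"rotation":[-0.001,0,-0.501]}]' 40
python3 -c "
from h import *
to(strip(147,.14));inbox()"
```

```text
t: 1.15
tool_pos: [0.3754, 0.1858, 0.2312]
tool_rot: [-0.308, 3.126, 0.002]
contact_force: [1.7, 0.2, 0.2]
opening: -0.0
grip_force: 0.0
off [ -40.22272533 -173.61718621   91.05423364] rot [0.00102609 0.00084678 0.002168  ] q [ 2.810e-01 -4.780e-01  2.066e+00  1.000e-03  1.553e+00 -1.487e+00]
t 1.15 box [-192.7  320.4  231.2] F [ 1.7 -0.1  0.2]
```

```bash
python3 -m handwheel '[{"gripper":1,"offset":[-8,-40,10],"rotation":[0,0,0]},{"gripper":1,"offset":[-20,-85,20],"rotation":[0,0,0]},{"gripper":1,"offset":[-32,-130,35],"rotation":[0,0,0]},{"gripper":1,"offset":[-40,-165,55],"rotation":[0.001,0.001,0.002]},{"gripper":1,"offset":[-40,-174,75],"rotation":[0.001,0.001,0.002]},{"gripper":1,"offset":[-40,-174,91],"rotation":[0.001,0.001,0.002]},{"gripper":1,"offset":[-40,-174,91],"rotation":[0.001,0.001,0.002]},{"gripper":1,"offset":[-40,-174,91],"rotation":[0.001,0.001,0.002]}]'
python3 - <<'E'
from h import *
from station import ctrl
import cv2
to(strip(147,.105));inbox()
d=ctrl.get_image("wrist");a=d["image"][:,:,::-1]
d2=ctrl.get_image("side");b=cv2.resize(d2["image"][115:275,210:430,::-1],(560,407),interpolation=cv2.INTER_CUBIC)
cv2.imwrite("pics/w1.png",a);cv2.imwrite("pics/s1.png",b)
print({k:v for k,v in d.items() if k!="image"})
E
```

```text
t: 2.15
tool_pos: [0.4482, 0.0251, 0.1408]
tool_rot: [-0.303, 3.127, -0.0]
contact_force: [0.0, 0.4, 0.2]
opening: 0.0
grip_force: 0.0
off [-0.24053546 -1.70817017 35.83293227] rot [-0.00029003  0.00028149 -0.00110541] q [-0.11  -0.317  2.102 -0.     1.357 -1.874]
t 2.15 box [-152.2  148.7  140.8] F [0.1 0.4 0.2]
{'fovy': 62.97255170144749, 'cx': 280.31723696474126, 'cy': 210.81856600315567, 'xyz': array([0.3724113 , 0.00974152, 0.28337736]), 'attitude': array([-0.22160115, -0.26948687,  1.74836231])}
```

View pics/w1.png

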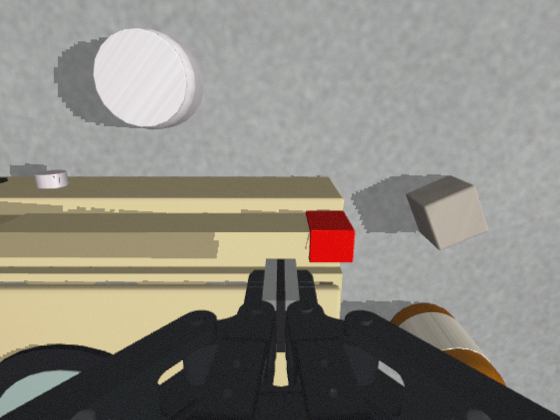

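View pics/s1.png

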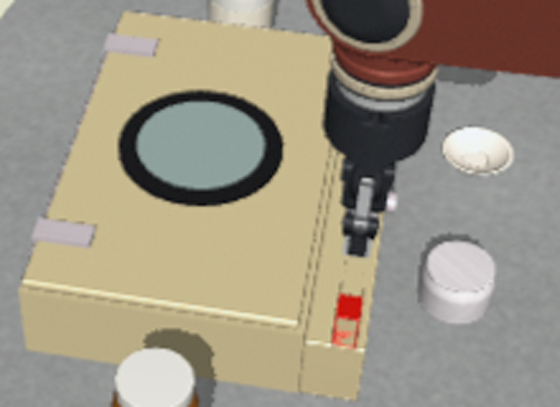

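The wrist picture shows the cap top at about (310–354, 230–262) and the slim shut fingertips at (265–300, 260). The side picture agrees: the tool is over the strip beside the cap. I'll check the cap corners.

Run:
```python
from h import *
c=(62.97255170144749,280.317,210.8186,[0.3724113,0.00974152,0.28337736],[-0.22160115,-0.26948687,1.74836231])
inv=lambda P:(R.from_euler('z',-PB[2]).apply(P-[PB[0],PB[1],0])*1000).round(1)
for u,v in((310,230),(354,230),(309,262),(354,262)):print(inv(ray("",u,v,.107,c)))
print("strip front edge",inv(ray("",100,232,.105,c)),inv(ray("",250,232,.105,c)))
print(proj("",[0.4482,0.0251,0.1408],c))
```

```text
[-162.9  164.6  107. ]
[-162.8  188.7  107. ]
[-143.5  164.5  107. ]
[-143.5  189.9  107. ]
strip front edge [-161.1   47.9  105. ] [-161.   131.4  105. ]
[[281.41259645 277.21222249]]
```

```bash
python3 -m handwheel '[{"gripper":1,"offset":[0,1,10],"rotation":[0,0,0]},{"gripper":1,"offset":[0,1,20],"rotation":[0,0,0]},{"gripper":1,"offset":[0,1,26],"rotation":[0,0,0]},{"gripper":1,"offset":[0,1,30],"rotation":[0,0,0]},{"gripper":1,"offset":[0,1,32],"rotation":[0,0,0]},{"gripper":1,"offset":[0,1,33],"rotation":[0,0,0]},{"gripper":1,"offset":[0,1,34],"rotation":[0,0,0]},{"gripper":1,"offset":[0,1,34],"rotation":[0,0,0]}]'
python3 -c "
from h import *
inbox()"
```

```text
t: 3.25
tool_pos: [0.4478, 0.0255, 0.1063]
tool_rot: [0.301, -3.127, 0.0]
contact_force: [-0.2, -0.7, -0.3]
opening: -0.0003
grip_force: 0.0
t 3.25 box [-152.6  149.2  106.3] F [-0.4 -0.6 -0.3]
```

```bash
python3 -m handwheel '[{"gripper":1,"offset":[0,0.5,0.3],"rotation":[0,0,0]},{"gripper":1,"offset":[0,0.5,0.6],"rotation":[0,0,0]},{"gripper":1,"offset":[0,0.5,0.9],"rotation":[0,0,0]},{"gripper":1,"offset":[0,0.5,1.2],"rotation":[0,0,0]},{"gripper":1,"offset":[0,0.5,1.5],"rotation":[0,0,0]},{"gripper":1,"offset":[0,0.5,1.8],"rotation":[0,0,0]},{"gripper":1,"offset":[0,0.5,2.0],"rotation":[0,0,0]},{"gripper":1,"offset":[0,0.5,2.0],"rotation":[0,0,0]}]'
python3 -c "
from h import *
inbox()"
```

```text
t: 4.25
tool_pos: [0.4477, 0.026, 0.105]
tool_rot: [0.301, -3.126, 0.0]
contact_force: [-3.4, 0.3, 7.3]
opening: 0.0001
grip_force: 3.3
t 4.25 box [-152.6  149.7  105. ] F [-3.2  1.   7.3]
```

```bash
python3 -m handwheel '[{"gripper":1,"offset":[0,-5,0],"rotation":[0,0,0]},{"gripper":1,"offset":[0,-12,0],"rotation":[0,0,0]},{"gripper":1,"offset":[0,-19,0],"rotation":[0,0,0]},{"gripper":1,"offset":[0,-26,0],"rotation":[0,0,0]},{"gripper":1,"offset":[0,-33,0],"rotation":[0,0,0]},{"gripper":1,"offset":[0,-40,0],"rotation":[0,0,0]},{"gripper":1,"offset":[0,-46,0],"rotation":[0,0,0]},{"gripper":1,"offset":[0,-50,0],"rotation":[0,0,0]}]'
python3 -c "
from h import *
inbox()"
```

```text
t: 5.25
tool_pos: [0.458, -0.0229, 0.105]
tool_rot: [-0.301, 3.126, 0.002]
contact_force: [-0.9, 3.2, 5.8]
opening: 0.0002
grip_force: 2.7
t 5.25 box [-152.    99.7  105. ] F [-0.2  3.3  5.8]
```

```bash
python3 -m handwheel '[{"gripper":1,"offset":[0,-6,0],"rotation":[0,0,0]},{"gripper":1,"offset":[0,-13,0.1],"rotation":[0,0,0]},{"gripper":1,"offset":[0,-20,0.1],"rotation":[0,0,0]},{"gripper":1,"offset":[0,-27,0.1],"rotation":[0,0,0]},{"gripper":1,"offset":[0,-34,0.1],"rotation":[0,0,0]},{"gripper":1,"offset":[0,-41,0.1],"rotation":[0,0,0]},{"gripper":1,"offset":[0,-48,0.1],"rotation":[0,0,0]},{"gripper":1,"offset":[0,-54,0.1],"rotation":[0,0,0]}]'
python3 -c "
from h import *
inbox()"
```

```text
t: 6.25
tool_pos: [0.4683, -0.0759, 0.105]
tool_rot: [-0.301, 3.126, 0.002]
contact_force: [-0.5, 4.2, 6.5]
opening: -0.0002
grip_force: 3.1
t 6.25 box [-152.1   45.8  105. ] F [0.4 4.2 6.5]
```

Contact is steady, so I'll continue to about y = 5.

```bash
python3 -m handwheel '[{"gripper":1,"offset":[0,-5,0],"rotation":[0,0,0]},{"gripper":1,"offset":[0,-10,0],"rotation":[0,0,0]},{"gripper":1,"offset":[0,-15,0],"rotation":[0,0,0]},{"gripper":1,"offset":[0,-20,0],"rotation":[0,0,0]},{"gripper":1,"offset":[0,-25,0],"rotation":[0,0,0]},{"gripper":1,"offset":[0,-30,0],"rotation":[0,0,0]},{"gripper":1,"offset":[0,-35,0],"rotation":[0,0,0]},{"gripper":1,"offset":[0,-40,0],"rotation":[0,0,0]}]'
python3 -c "
from h import *
inbox()"
python3 -m handwheel '[{"gripper":1,"offset":[0,-2,0],"rotation":[0,0,0]},{"gripper":1,"offset":[0,-5,0],"rotation":[0,0,0]},{"gripper":1,"offset":[0,-8,0],"rotation":[0,0,0]},{"gripper":1,"offset":[0,-11,0],"rotation":[0,0,0]},{"gripper":1,"offset":[0,-14,0],"rotation":[0,0,0]},{"gripper":1,"offset":[0,-16,0],"rotation":[0,0,0]},{"gripper":1,"offset":[0,-18,0],"rotation":[0,0,0]},{"gripper":1,"offset":[0,-20,0],"rotation":[0,0,0]}]'
python3 -c "
from h import *
inbox()"
```

```text
t: 7.25
tool_pos: [0.4759, -0.1151, 0.105]
tool_rot: [-0.301, 3.126, 0.002]
contact_force: [0.2, 3.4, 5.3]
opening: -0.0003
grip_force: 3.2
t 7.25 box [-152.2    5.9  105. ] F [0.9 3.3 5.3]
t: 8.25
tool_pos: [0.4797, -0.1346, 0.105]
tool_rot: [-0.301, 3.126, 0.002]
contact_force: [-1.2, 3.3, 6.6]
opening: -0.0001
grip_force: 3.2
t 8.25 box [-152.3  -14.   105. ] F [-0.6  3.5  6.6]
```

```bash
python3 -m handwheel '[{"gripper":1,"offset":[0,-1,0],"rotation":[0,0,0]},{"gripper":1,"offset":[0,-2,0],"rotation":[0,0,0]},{"gripper":1,"offset":[0,-3,0],"rotation":[0,0,0]},{"gripper":1,"offset":[0,-4,0],"rotation":[0,0,0]},{"gripper":1,"offset":[0,-5,0],"rotation":[0,0,0]},{"gripper":1,"offset":[0,-6,0],"rotation":[0,0,0]},{"gripper":1,"offset":[0,-7,0],"rotation":[0,0,0]},{"gripper":1,"offset":[0,-8,0],"rotation":[0,0,0]}]'
python3 -m handwheel '[{"gripper":1,"offset":[0,-1,0],"rotation":[0,0,0]},{"gripper":1,"offset":[0,-2,0],"rotation":[0,0,0]},{"gripper":1,"offset":[0,-3,0],"rotation":[0,0,0]},{"gripper":1,"offset":[0,-4,0],"rotation":[0,0,0]},{"gripper":1,"offset":[0,-5,0],"rotation":[0,0,0]},{"gripper":1,"offset":[0,-6,0],"rotation":[0,0,0]},{"gripper":1,"offset":[0,-7,0],"rotation":[0,0,0]},{"gripper":1,"offset":[0,-8,0],"rotation":[0,0,0]}]'
python3 -c "
from h import *
inbox()"
```

```text
t: 9.25
tool_pos: [0.4811, -0.1424, 0.1049]
tool_rot: [-0.301, 3.126, 0.002]
contact_force: [-0.8, 4.0, 6.8]
opening: 0.0001
grip_force: 3.0
t: 10.25
tool_pos: [0.482, -0.1508, 0.1041]
tool_rot: [0.301, -3.126, 0.0]
contact_force: [-1.4, -0.0, -0.8]
opening: 0.0001
grip_force: 0.0
t 10.25 box [-153.1  -30.4  104.1] F [-1.4  0.2 -0.8]
```

Felt it: the force fell from 7 to 0 N and the tip dropped by about 0.9 mm near y = -30. I'll move to the notch centre (y ≈ -41), then down towards the key.

```bash
python3 -m handwheel '[{"gripper":1,"offset":[0,-2,0],"rotation":[0,0,0]},{"gripper":1,"offset":[0,-4,1],"rotation":[0,0,0]},{"gripper":1,"offset":[0,-7,2],"rotation":[0,0,0]},{"gripper":1,"offset":[0,-10,3],"rotation":[0,0,0]},{"gripper":1,"offset":[0,-11,4],"rotation":[0,0,0]},{"gripper":1,"offset":[0,-11,6],"rotation":[0,0,0]},{"gripper":1,"offset":[0,-11,8],"rotation":[0,0,0]},{"gripper":1,"offset":[0,-11,9],"rotation":[0,0,0]}]'
python3 -c "
from h import *
inbox()"
```

```text
t: 11.25
tool_pos: [0.484, -0.1614, 0.0948]
tool_rot: [0.301, -3.126, -0.0]
contact_force: [0.3, 0.0, -0.0]
opening: 0.0005
grip_force: 0.0
t 11.25 box [-153.2  -41.1   94.8] F [ 0.3 -0.1 -0. ]
```

Free at 94.8 mm with no side force. I'll press the key slowly: its top is at 93 mm and its bottom stop at 85 mm.

```bash
python3 -m handwheel '[{"gripper":1,"offset":[-0.5,0,1],"rotation":[0,0,0]},{"gripper":1,"offset":[-0.5,0,2],"rotation":[0,0,0]},{"gripper":1,"offset":[-0.5,0,3],"rotation":[0,0,0]},{"gripper":1,"offset":[-0.5,0,4],"rotation":[0,0,0]},{"gripper":1,"offset":[-0.5,0,5],"rotation":[0,0,0]},{"gripper":1,"offset":[-0.5,0,6],"rotation":[0,0,0]},{"gripper":1,"offset":[-0.5,0,7],"rotation":[0,0,0]},{"gripper":1,"offset":[-0.5,0,7],"rotation":[0,0,0]}]'
python3 -c "
from h import *
inbox()"
```

```text
t: 12.25
tool_pos: [0.4847, -0.1614, 0.0882]
tool_rot: [0.301, -3.127, 0.0]
contact_force: [-1.4, 1.2, 3.0]
opening: 0.0003
grip_force: 1.8
t 12.25 box [-152.5  -41.3   88.2] F [-1.1  1.4  3. ]
```

```bash
python3 -m handwheel '[{"gripper":1,"offset":[0,0,0.7],"rotation":[0,0,0]},{"gripper":1,"offset":[0,0,1.4],"rotation":[0,0,0]},{"gripper":1,"offset":[0,0,2.1],"rotation":[0,0,0]},{"gripper":1,"offset":[0,0,2.8],"rotation":[0,0,0]},{"gripper":1,"offset":[0,0,3.3],"rotation":[0,0,0]},{"gripper":1,"offset":[0,0,3.6],"rotation":[0,0,0]},{"gripper":1,"offset":[0,0,3.9],"rotation":[0,0,0]},{"gripper":1,"offset":[0,0,3.9],"rotation":[0,0,0]}]'
python3 - <<'E'
from h import *
from station import ctrl
import cv2
inbox()
a=ctrl.get_image("scene")["image"][110:290,120:360,::-1]
cv2.imwrite("pics/end.png",cv2.resize(a,None,fx=3,fy=3,interpolation=cv2.INTER_CUBIC))
E
```

```text
t: 13.25
tool_pos: [0.4848, -0.1614, 0.0849]
tool_rot: [0.301, -3.126, 0.0]
contact_force: [-3.1, 2.2, 8.4]
opening: -0.0
grip_force: 4.1
t 13.25 box [-152.5  -41.3   84.9] F [-2.7  2.7  8.4]
```

View pics/end.png

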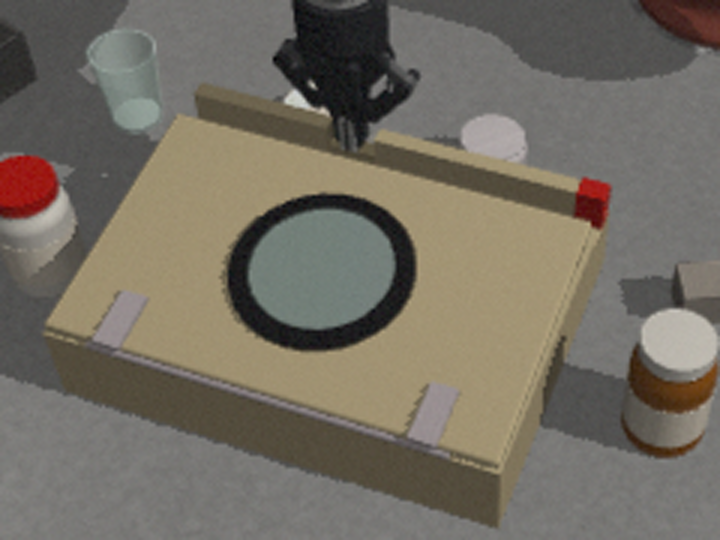

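The picture shows the fingertip in the notch at about (350,140). The lid front is raised and the loose objects are in place. I'll press slightly more to confirm the hard stop and settle.

```bash
python3 -m handwheel '[{"gripper":1,"offset":[0,0,0.3],"rotation":[0,0,0]},{"gripper":1,"offset":[0,0,0.6],"rotation":[0,0,0]},{"gripper":1,"offset":[0,0,0.6],"rotation":[0,0,0]},{"gripper":1,"offset":[0,0,0.6],"rotation":[0,0,0]},{"gripper":1,"offset":[0,0,0.6],"rotation":[0,0,0]},{"gripper":1,"offset":[0,0,0.6],"rotation":[0,0,0]},{"gripper":1,"offset":[0,0,0.6],"rotation":[0,0,0]},{"gripper":1,"offset":[0,0,0.6],"rotation":[0,0,0]}]'
```

```text
t: 14.3
tool_pos: [0.4848, -0.1614, 0.0848]
tool_rot: [0.301, -3.126, 0.0]
contact_force: [-3.9, 3.1, 9.9]
opening: 0.0001
grip_force: 5.5
```

```bash
python3 -c "
from station import ctrl
print(ctrl.finish_job())"
```

```text
the job is handed in; nothing more can be done
None
```

The job is handed in: I felt the tip drop into the notch (centre about y = -41 mm), then pressed the key to its stop and am holding it there with about 10 N; the last picture shows the lid cracked open and no loose item visibly moved.

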